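# Post a valve through the dust box flap

## Task

Take the valve with the round nozzle from the steel tray and lay it in the guide channel of the dust box, nozzle towards the flap, and let go of it. Then pick up the white pusher by its handle and use it, not your gripper, to push the valve nozzle first through the spring flap until it is wholly inside, draw the pusher out so that the flap swings shut, and lay the pusher back flat and lengthwise on its black mat. Leave the other things as they are.

Things in the scene. Friction and masses are not known exactly. Their poses are not given: they have to be found in the camera images.
- port (a point): Middle of the lower edge of the dust box's port, on the channel floor, 40 mm above the table (all sizes in mm). x points into the box (push direction), z up. The opening in the 6 thick front wall (x 0 to 6) is 52 wide (y) and 50 high.
- dustbox: Fixed grey box on a dark steel plinth, with clear lid, top 124 mm above the table, 150 wide (y); origin 40 below the port point, same axes. Before the port an open guide channel, x -150 to 0: flat floor 40 above the table, two rails 6 high, 8 wide, inner faces 38 apart, from x -148 to -3. Inside, the floor runs on level to x 255, 140 wide, 80 high
- flap (a joint): Aluminium flap in the port, 46 mm wide, 44 high, 3 thick, hinged along the top, 49 above the channel floor: 0 = shut (upright, light spring), grows to 1.5 as its lower edge swings into the box. 1 to 3 N opens it. It rests on what is under it and springs shut when that is gone; what stays inside must lie wholly beyond 45 past the port or it cannot close
- valve_center (a point): The valve: steel, a square body 60 mm long (x), 30 wide (y), 30 high, with a round nozzle of 16 diameter and 30 long on one end (+x); about 0.25 kg, lying flat in the tray. This point is the centre of the square body, whose back end lies 30 behind (-x), the nozzle's end 60 ahead (+x). x points along the nozzle, z up.
- valve: The same valve, origin at the middle of its underside (15 mm below the centre).
- plain_block: A bystander in the tray: the same square steel body, 60 x 30 x 30, without a nozzle (mm). Origin at the centre of its underside. Leave it.
- collar: A bystander in the tray: round steel collar, 44 mm diameter, 22 high. Origin at the centre of its underside. Leave it.
- tray: The fixed stainless tray, 280 mm (x) by 170 (y), rim 14 high, walls and floor 3 thick. Origin at the centre of its underside, on the table.
- pusher_grip (a point): White plastic pusher lying flat on its mat: bar 180 mm long (x), 36 wide, 14 thick, with an upright 22 x 22 square handle rising to 84 above the bar's underside; 0.16 kg. This point is in the handle, 60 above that underside. x points along the bar to the pushing end, 140 ahead; the tail ends 40 behind; z up
- pusher: The same pusher, origin at the middle of the bar's underside, 50 mm ahead of the handle's axis.
- pusher_tip (a point): Centre of the pushing end face of the pusher's bar, 7 mm above its underside. x points forward.
- mat_center (a point): Centre of the top face of the pusher's fixed black rubber mat, 85 mm (x) by 250 (y), 3 thick, on the table. At the start the pusher lies on it, its bar centred on this point to within 20 and its x axis roughly along the mat's y.
- injector: A bystander: dark steel injector standing upright, 38 mm diameter, 115 high, beyond the tray and channel. Leave it.
- dial_gauge: A bystander: dial gauge on a round foot, 60 mm diameter, 123 high, beyond the dust box. Leave it.
- carton: A bystander: cardboard carton 60 x 60 x 80 mm. Leave it.
- cleaner: A bystander: white bottle, 60 mm diameter, 160 high. Leave it.
- screwdriver: A bystander: screwdriver lying on the table beyond the end of the dust box. Leave it.
- wrench: A bystander: wrench lying on the table to the left of the mat. Leave it.
Not all that is in view belongs to the job. Leave any yellow look-alike of the pusher alone.

How it is judged (in metres and radians):
On the way, in this order (a step that is already met when the one before it is completed fails the run):
1. the valve lies in the channel before the shut flap, nozzle towards it, let go (x of valve_center in the frame of port between -0.15 and -0.05 m and y of valve_center in the frame of port between -0.012 and 0.012 m and z of valve_center in the frame of port between 0.008 and 0.022 m and angle between the x axis of valve_center and the x axis of port, either way round below 0.3 rad and x of port in the frame of valve_center above 0 m and contact force between the fingers and valve below 0.1 N and value of joint flap below 0.1 rad and linear speed of valve below 0.03 m/s), for 0.2 s.
2. the pusher drives the valve through the open flap (value of joint flap above 0.5 rad and contact force between pusher and valve above 0.1 N and x of valve_center in the frame of port above -0.03 m and contact force between the fingers and valve below 0.1 N).
3. the valve is wholly inside, the pusher is out and the flap has swung shut (x of valve_center in the frame of port between 0.065 and 0.24 m and y of valve_center in the frame of port between -0.06 and 0.06 m and z of valve_center in the frame of port between 0 and 0.03 m and value of joint flap below 0.1 rad and x of pusher_tip in the frame of port below 0.003 m), for 0.2 s.
At the end, for the whole second after the job is handed in: The valve rests in the dust box, its centre 65 to 240 mm past the port, nozzle onward; the flap is shut (under 0.1 rad); the pusher lies flat on its mat, centred within 50 mm lengthwise, 30 mm sideways and 0.3 rad of the mat's length, at rest (x of valve_center in the frame of port between 0.065 and 0.24 m and y of valve_center in the frame of port between -0.06 and 0.06 m and z of valve_center in the frame of port between 0 and 0.03 m and value of joint flap below 0.1 rad and linear speed of each of valve, pusher below 0.02 m/s and x of port in the frame of valve_center below 0 m and y of pusher in the frame of mat_center between -0.05 and 0.05 m and x of pusher in the frame of mat_center between -0.03 and 0.03 m and z of pusher in the frame of mat_center below 0.006 m and angle between pusher's own z axis and vertical below 0.1 rad and angle between the x axis of pusher and the y axis of mat_center, either way round below 0.3 rad); the robot touches nothing.
It fails at once if the gripper itself pushes or carries the valve through the flap (value of joint flap above 0.3 rad and contact force between the fingers and valve above 0.5 N).
It fails at once if another part in the tray is shifted by more than 30 mm (distance of any of plain_block, collar from where it was at the start of the episode above 0.03 m).
It fails at once if a bystander on the bench is shifted by more than 30 mm (distance of any of injector, dial_gauge, carton, cleaner, screwdriver, wrench from where it was at the start of the episode above 0.03 m).
It also fails if it takes over 69 s, if anything falls off the work surface, if the arm or the gripper's body presses on something with over 40 N, if the wrist force passes 120 N, or if a joint passes its speed limit or range.

## Robot

A 6-joint arm with a two-finger parallel gripper is mounted at the origin on the work surface. World frame = base frame: x ahead of the robot, y to its left, z up, the work surface at z = 0. Lengths are in m, angles in degrees, forces in N, time in s.
With the tool pointing down it reaches from about 0.4 to 0.825 m from the base axis. Payload 7 kg.
Tool frame: the origin (TCP) lies on the centre line of the jaws, within the pads' length; the fingertips stand 19 mm ahead of it and the grasp point (between the pads) is the TCP; z points along the fingers, y is the line along which they close (so a half turn about z gives the same grasp; the last joint's range is limited). The gripper opens to 88 mm and grips with 3 to 60 N. Pads are 19 mm wide; open, the fingers measure 130 mm over their backs; the gripper's body (78 mm by 193 mm) begins 47 mm behind the grasp point.
Start: joints at [90.59, 20.546, 0.682, 0, -70.136, -16.507], TCP at [0.185, 0.649, 0.246] pointing down, gripper open.
Joint ranges: [-176.03, 176.03], [-82.01, 121.73], [-58.28, 71.71], [-173.87, 95.51], [-174.79, -0.11], [-173.66, 173.66]. Speed limits (degrees/s): [136.94, 136.94, 172.46, 180, 180, 180].

## Interface

Orientations are given as [roll, pitch, yaw] about the fixed x, y, z axes, in that order (R = Rz(yaw) Ry(pitch) Rx(roll)).
In Python, from plant import get_state, capture, close_job gives the robot as it stands.
- The arm moves only by the tool apply_moves, never from a script. Its argument "targets" is a list of rows, each a list of 7 numbers: the opening, from 0 (shut) to 1 (fully open), then the shift along the tool's x, y, z normalised to -1 to 1, where 1 is 1000 mm, then the turn, a rotation vector about the tool's x, y, z normalised to -1 to 1, where 1 is 90 degrees. In form: [[claw, tx, ty, tz, ax, ay, az], ...]. A call has 1 to 20 rows; each row shifts and turns the commanded pose from where the row before left it, along the tool's axes as they then stand; what a row does not reach is not made up. A row lasts 1/12 s, in which the tool goes at most 41.7 mm and 7.16 degrees, less where a joint would pass 70% of its speed; a pose out of reach is approached as far as the arm can. A call with a number of a shift or a turn outside -1 to 1 is refused whole. A call with a gripper value outside its range is refused whole. The fingers move at their own pace and stop on an object; "newtons" is the grip in N (left out, the last holds). Time passes only in rows, so rows that do not move let the fingers close. It gives the time, the measured TCP pose, the force, the opening and the grip force at its end, in the units of the state.
- get_state(): the state, without advancing time (a new reading comes with each control period).
- capture(name): name is "scene" or "top"; returns a dict with "frame" (480x640x3 uint8, red, green, blue), "range_z" (480x640 float32, m along the optical axis (not along the pixel's ray), 0 where there is no reading), "camera_matrix" (3x3 intrinsics, pixels), "T" (4x4, takes a point from camera to world coordinates). Camera axes: x right, y down, z forward; pixel columns grow to the right and rows downward; lengths in m; the calibration is good to about 2 mm. A picture is of the moment at which its call begins.
- close_job(): hands the job in; it is judged then, once.
The state is a dict: "time_s": time; "joints": joint angles; "qd": joint speeds; "joint_torque": joint torques, N m; "tcp_pos": TCP position; "eef_rot": TCP orientation; "contact_force": force on the tool from outside, world axes, zero at the start; "moment": the same for the moment, N m; "gripper_width": finger opening in m; "gripper_force": force on a finger pad.
Only numpy, scipy, OpenCV 4.12 (cv2) and the standard library are available. Lean on these libraries where they do the work, as an engineer would, in place of code of your own. Each camera call takes 0.05 s, during which the arm holds its last target. There are 200 camera calls.

## Working session

There is one attempt and no reset: what is moved stays moved. The work goes in short steps, Python scripts to look and compute and a tool call to move; the robot and the scene stay as the last step left them, time stands still between calls to the robot, and variables do not carry over. Pictures are saved under pics/ and viewed, at most 10 in all, crops included, and the job is handed in when it is done.

Besides the shell and the picture viewer there is one more tool, called by a JSON object that holds its "op" and its "data", one argument or row to a line. apply_moves: Moves the arm, as the interface text tells. Scaled input: -1 to 1 covers 1000 mm each way for a shift and 90 degrees each way for a turn. Its arguments: {"type":"object","properties":{"targets":{"type":"array","items":{"type":"array","items":{"type":"number"}}},"newtons":{"type":"number"}},"required":["targets"]}

```bash
mkdir -p pics
python3 - <<'E'
from plant import *
import cv2,numpy as np
print(get_state())
for n in("top","scene"):
    c=capture(n);cv2.imwrite(f"pics/{n}0.png",c["frame"][:,:,::-1]);np.savez(f"{n}0.npz",**c);print(n,c["camera_matrix"].tolist(),c["T"].round(3).tolist())
E
```

```text
{'time_s': 0.0, 'joints': array([ 9.05909611e+01,  2.05897582e+01,  6.33770712e-01, -1.92069273e-02,
       -7.01375706e+01, -1.65075524e+01]), 'qd': array([-0.06398501, -0.00133572, -0.01276009,  0.01139275,  0.01793526,
        0.06235111]), 'joint_torque': array([ 2.65533549e-05, -5.82722855e+01,  2.93049735e+01,  6.99717119e+00,
        6.90073881e-03, -1.52175321e-04]), 'tcp_pos': array([0.18500628, 0.64866489, 0.24464446]), 'eef_rot': array([ 1.79905167e+02, -9.27452819e-03, -1.59231242e+01]), 'contact_force': array([-0.00502666,  0.29613579,  0.36411492]), 'moment': array([0.03011833, 0.0144769 , 0.06386254]), 'gripper_force': 0.0, 'gripper_width': 0.08788651034590693}
top [[456.1889481729788, 0.0, 323.5649851224635], [0.0, 456.1889481729788, 238.49579117598154], [0.0, 0.0, 1.0]] [[-0.011, -0.982, 0.19, 0.292], [-1.0, 0.01, -0.005, 0.085], [0.003, -0.19, -0.982, 1.208], [0.0, 0.0, 0.0, 1.0]]
scene [[530.0353452556233, 0.0, 319.50014726056224], [0.0, 530.0353452556233, 246.36759523825032], [0.0, 0.0, 1.0]] [[0.417, 0.698, -0.581, 1.16], [0.909, -0.319, 0.269, -0.217], [0.002, -0.641, -0.768, 0.938], [0.0, 0.0, 0.0, 1.0]]
```

View pics/top0.png

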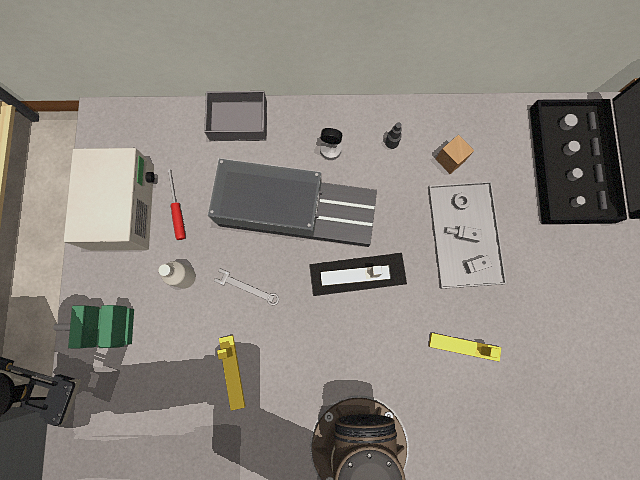

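View pics/scene0.png

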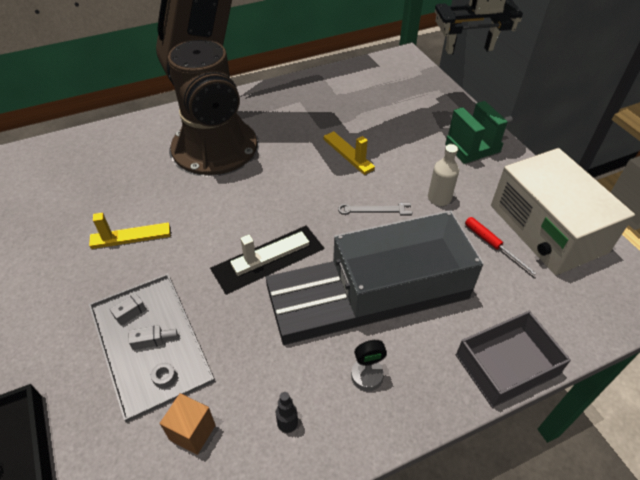

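The top view shows:
- the valve candidates in the tray, at (465,233) and (478,264)
- the collar at (460,201)
- the channel rails, about (320-375, 203-222)
- the white pusher on its mat at (358,273), handle at (377,270)
- two yellow look-alikes at (230,370) and (465,347)

(465,233) has a stub on its left side, so it fits the valve. I'll enlarge it to confirm and measure it at the same time.

```bash
cat > h.py <<'E'
import numpy as np,cv2
def load(n): return dict(np.load(n+".npz"))
def cloud(c):
    d=c["range_z"];v,u=np.mgrid[:480,:640];K=c["camera_matrix"]
    P=np.stack([(u-K[0,2])*d/K[0,0],(v-K[1,2])*d/K[1,1],d],-1)
    return P@c["T"][:3,:3].T+c["T"][:3,3]
def rect(P,m):
    q=(P[m][:,:2]*1000).astype(np.float32);r=cv2.minAreaRect(q)
    return cv2.boxPoints(r).round(1).tolist(),np.round(r[0],1),np.round(r[1],1),round(r[2],1),len(q),P[m][:,2].mean().round(4)
E
python3 - <<'E'
from h import *
c=load("top0");s=load("scene0");P=cloud(c);S=cloud(s)
a=cv2.resize(c["frame"][190:290,425:510],None,fx=4.6,fy=4.6,interpolation=cv2.INTER_CUBIC)
b=cv2.resize(s["frame"][270:420,85:220],None,fx=2.9,fy=3.06,interpolation=cv2.INTER_CUBIC)
h=min(a.shape[0],b.shape[0]);cv2.imwrite("pics/crop1.png",np.hstack([a[:h],b[:h]])[:,:,::-1])
def roi(u0,u1,v0,v1,z0,z1):
    m=np.zeros((480,640),bool);m[v0:v1,u0:u1]=1;return m&(P[...,2]>z0)&(P[...,2]<z1)
for n,r in dict(table=(400,425,300,330,-.02,.02),valvetop=(440,485,222,244,.028,.042),valveall=(440,485,220,246,.014,.042),block=(462,495,252,276,.022,.042),collar=(450,470,190,212,.015,.04),
 pushbar=(315,400,260,290,.011,.024),handle=(355,400,255,290,.06,.11),chan=(318,380,180,245,.034,.043),rails=(318,380,180,245,.0435,.06),boxtop=(205,325,155,240,.115,.14)).items():
    m=roi(*r)
    if m.sum()>2: print(n,*rect(P,m))
    else: print(n,m.sum())
f=c["frame"].astype(int).sum(-1);m=np.zeros((480,640),bool);m[250:300,305:410]=1
print("mat",*rect(P,m&(f<120)))
E
```

```text
table [[280.79998779296875, -180.0], [357.79998779296875, -183.89999389648438], [361.0, -119.9000015258789], [284.0, -116.0]] [ 320.9 -149.9] [64.1 77. ] 87.1 746 0.001
valvetop [[509.0, -331.8999938964844], [539.5, -338.0], [557.0, -250.39999389648438], [526.5, -244.3000030517578]] [ 533.  -291.1] [89.3 31.1] 78.7 276 0.0337
valveall [[508.3999938964844, -331.70001220703125], [539.2999877929688, -338.29998779296875], [557.9000244140625, -250.5], [527.0999755859375, -243.89999389648438]] [ 533.2 -291.1] [89.7 31.6] 78.0 377 0.0309
block [[425.20001220703125, -298.8999938964844], [443.29998779296875, -357.1000061035156], [472.1000061035156, -348.1000061035156], [453.8999938964844, -289.8999938964844]] [ 448.6 -323.5] [30.1 61. ] 17.3 281 0.0339
collar [[599.2999877929688, -272.8999938964844], [600.7000122070312, -314.29998779296875], [642.7999877929688, -313.0], [641.5, -271.6000061035156]] [ 621.1 -293. ] [42.2 41.4] 1.8 168 0.0245
pushbar [[398.3999938964844, 86.30000305175781], [415.5, -104.0999984741211], [451.70001220703125, -100.9000015258789], [434.5, 89.5]] [425.   -7.3] [ 36.
[... 258 characters left out ...]
06], [650.5999755859375, -63.79999923706055], [672.9000244140625, 84.5999984741211], [523.2000122070312, 107.0]] [586.9  21.6] [150.1 151.4] 81.5 2416 0.0399
rails [[502.5, -40.900001525878906], [649.4000244140625, -60.5], [668.9000244140625, 85.69999694824219], [522.0, 105.30000305175781]] [585.7  22.4] [147.5 148.2] 82.4 521 0.046
boxtop [[523.5, 106.80000305175781], [674.0999755859375, 84.5], [712.5, 343.6000061035156], [561.9000244140625, 365.8999938964844]] [618.  225.2] [262.  152.3] 81.6 6236 0.1239
mat [[290.5, 97.69999694824219], [319.79998779296875, -147.89999389648438], [486.70001220703125, -128.0], [457.3999938964844, 117.69999694824219]] [388.6 -15.1] [168.1 247.3] 6.8 924 0.006
```

View pics/crop1.png

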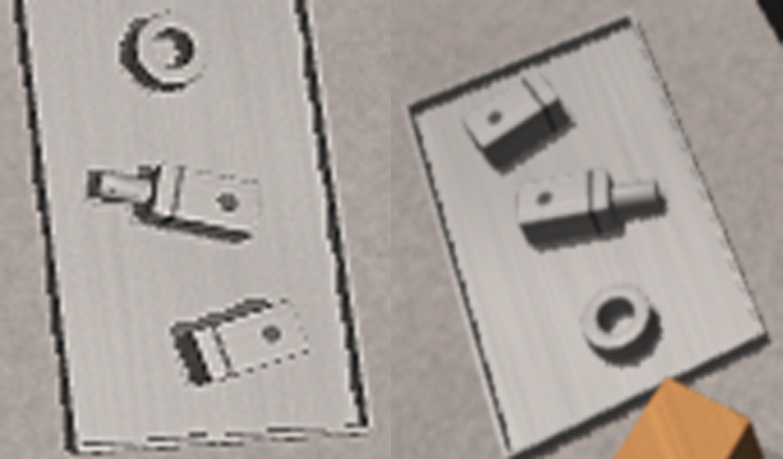

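The crops confirm it. The middle part (top view (465,233), scene view (150,337)) has the round nozzle pointing +y, the lower part is the plain block and the ring is the collar. Next I'll refine the rails, mat, bar and body measurements.

Run:
```python
from h import *
for n in("top0","scene0"):
    c=load(n);P=cloud(c)*1000;x,y,z=P[...,0],P[...,1],P[...,2];f=c["frame"].astype(int)
    print(n)
    a=np.radians(81.5);ex=np.array([np.cos(a),np.sin(a)]);ey=np.array([-ex[1],ex[0]])
    q=(P[...,:2]-[598.3,95.7]);px=q@ex;py=q@ey
    m=(px>-140)&(px<-12)&(abs(py)<60)&(f.min(-1)>140)&(z>30)&(z<60)
    print("rails",m.sum(),np.histogram(py[m],bins=np.arange(-32,33,2)))
    for s in(-1,1):
        k=m&(py*s>0); print(s,np.percentile(py[k],[2,50,98]).round(1),"slope deg",np.degrees(np.polyfit(px[k],py[k],1)[0]).round(2), "z",np.median(z[k]).round(1), "px",np.percentile(px[k],[1,99]).round(1))
    fr=(abs(py)<70)&(px>-20)&(px<20)&(z>60)&(z<115); print("front",np.percentile(px[fr],[5,50,95]).round(1),fr.sum())
    lid=(z>118)&(z<130)&(abs(py)<90)&(px>-20)&(px<290); print("lid",[t if not isinstance(t,list) else np.round(t) for t in rect(P/1000,lid)])
    m=(x>520-20)&(x<560)&(y>-345)&(y<-278)&(z>29)&(z<40); print("body",rect(P/1000,m))
    m=(x>380)&(x<470)&(y>-150)&(y<140)&(z<10)&(z>-3)&(f.sum(-1)<100); print("mat",rect(P/1000,m))
    m=(x>380)&(x<470)&(y>-150)&(y<140)&(z<24)&(z>5)&(f.min(-1)>150);
    m=cv2.erode(m.astype(np.uint8),np.ones((2,2)))>0; print("bar",rect(P/1000,m), np.median(z[m]))
    m=(x>380)&(x<470)&(y>-150)&(y<140)&(z<95)&(z>78);print("handle",rect(P/1000,m))
```

```text
top0
rails 303 (array([ 0,  5, 16, 31, 36, 33, 30,  0,  0,  0,  0,  0,  0,  0,  0,  0,  0,
        0,  0,  0,  0,  0,  0,  0,  5, 16, 34, 38, 30, 28,  1,  0]), array([-32, -30, -28, -26, -24, -22, -20, -18, -16, -14, -12, -10,  -8,
        -6,  -4,  -2,   0,   2,   4,   6,   8,  10,  12,  14,  16,  18,
        20,  22,  24,  26,  28,  30,  32]))
-1 [-28.1 -22.8 -18.4] slope deg -0.17 z 46.3 px [-137.9  -13. ]
1 [17.3 23.1 27.5] slope deg -0.05 z 46.1 px [-138.  -14.]
front [-6.9  0.   0.4] 86
lid [array([[524., 107.],
       [674.,  84.],
       [713., 342.],
       [562., 364.]]), array([618. , 224.4]), array([260.4, 152.2]), 81.5, 6169, np.float64(0.1239)]
body ([[509.0, -331.8999938964844], [539.5, -338.0], [551.2999877929688, -278.8999938964844], [520.7999877929688, -272.79998779296875]], array([ 530.1, -305.4]), array([60.2, 31.1]), 78.7, 247, np.float64(0.0339))
mat ([[374.1000061035156, 107.19999694824219], [401.70001220703125, -138.10000610351562], [484.3999938964844, -128.8000030517578], [456.79998779296875, 116.5]], array([429.3, -10.8]), array([ 83.2, 246.9]), 6.4, 309, np
[... 1444 characters left out ...]
, 108.80000305175781], [402.8999938964844, -136.1999969482422], [484.1000061035156, -128.3000030517578], [460.29998779296875, 116.69999694824219]], array([431.6,  -9.8]), array([ 81.6, 246.2]), 5.6, 1309, np.float64(0.0015))
bar ([[403.6000061035156, 84.5], [418.29998779296875, -91.19999694824219], [452.70001220703125, -88.30000305175781], [438.1000061035156, 87.4000015258789]], array([428.2,  -1.9]), array([ 34.6, 176.3]), 4.8, 713, np.float64(0.0154)) 15.419102423617659
handle ([[419.79998779296875, -41.599998474121094], [422.20001220703125, -63.5], [446.1000061035156, -60.79999923706055], [443.70001220703125, -39.0]], array([432.9, -51.2]), array([24., 22.]), 6.4, 101, np.float64(0.0844))
```

```bash
cat >> h.py <<'E'
def go(x,y,z,yaw):
    "tool-frame shift (m) with current axes, then turn (units of 90deg) about tool axes"
    from plant import get_state
    from scipy.spatial.transform import Rotation as R
    s=get_state();r=R.from_euler("xyz",s["eef_rot"],degrees=True);t=R.from_euler("xyz",[180,0,yaw],degrees=True)
    d=r.inv().apply(np.array([x,y,z])-s["tcp_pos"]);w=(r.inv()*t).as_rotvec(degrees=True)/90
    print("t",s["time_s"],"j",s["joints"].round(0),"pos",s["tcp_pos"].round(4),"rot",s["eef_rot"].round(1),"w",round(s["gripper_width"],4))
    print("shift",d.round(4),"|",np.linalg.norm(d).round(3),"turn",w.round(4), "shift after turn",(t.inv().apply(np.array([x,y,z])-s["tcp_pos"])).round(4))
E
python3 - <<'E'
from h import *
c=load("top0");P=cloud(c)*1000;x,y,z=P[...,0],P[...,1],P[...,2]
for n,u,v in(("gauge",331,142),("injector",393,135),("carton",455,153)):
    k=z[v-25:v+25,u-22:u+22];m=k>50;print(n,rect(P[v-25:v+25,u-22:u+22]/1000,m)[:3],k.max())
E
```

```text
gauge ([[292.0, 85.0], [292.1000061035156, 30.5], [791.2999877929688, 31.299999237060547], [791.2000122070312, 85.80000305175781]], array([541.6,  58.1]), array([499.2,  54.5])) 1208.0713203627618
injector ([[280.20001220703125, 52.099998474121094], [801.5, -134.3000030517578], [813.2000122070312, -101.4000015258789], [292.0, 85.0]], array([546.7, -24.7]), array([ 34.9, 553.5])) 1208.0713203627618
carton ([[292.0, 85.0], [746.7000122070312, -321.0], [790.7999877929688, -271.5], [336.1000061035156, 134.39999389648438]], array([541.4, -93.3]), array([ 66.3, 609.5])) 1208.0713203627618
```

{"op": "apply_moves", "data": {
  "targets": [
    [0.62,0,0,0,0,0,0.079],
    [0.62,0,0,0,0,0,0.079],
    [0.62,0,0,0,0,0,0.079],
    [0.62,0,0,0,0,0,0.079],
    [0.62,0,0,0,0,0,0.079],
    [0.62,0,0,0,0,0,0.079],
    [0.62,0,0,0,0,0,0.079],
    [0.62,0,0,0,0,0,0.079],
    [0.62,0,0,0,0,0,0.079],
    [0.62,0,0,0,0,0,0.079],
    [0.62,0,0,0,0,0,0.079],
    [0.62,0,0,0,0,0,0.079]
  ],
  "newtons": 30
}}

```text
time_s: 1.1
tcp_pos: [0.185, 0.6488, 0.245]
eef_rot: [-180.0, -0.1, -101.6]
contact_force: [0.5, 0.1, 0.3]
gripper_width: 0.0541
gripper_force: 0.0
```

{"op": "apply_moves", "data": {
  "targets": [
    [0.62,0.0193,-0.0306,0,0,0,0],
    [0.62,0.0193,-0.0306,0,0,0,0],
    [0.62,0.0193,-0.0306,0,0,0,0],
    [0.62,0.0193,-0.0306,0,0,0,0],
    [0.62,0.0193,-0.0306,0,0,0,0],
    [0.62,0.0193,-0.0306,0,0,0,0],
    [0.62,0.0193,-0.0306,0,0,0,0],
    [0.62,0.0193,-0.0306,0,0,0,0],
    [0.62,0.0193,-0.0306,0,0,0,0],
    [0.62,0.0193,-0.0306,0,0,0,0],
    [0.62,0.0193,-0.0306,0,0,0,0],
    [0.62,0.0193,-0.0306,0,0,0,0]
  ]
}}

```text
time_s: 2.1
tcp_pos: [0.501, 0.3488, 0.2454]
eef_rot: [180.0, -0.0, -101.2]
contact_force: [-0.2, 0.7, 0.5]
gripper_width: 0.0543
gripper_force: 0.0
```

{"op": "apply_moves", "data": {
  "targets": [
    [0.62,0.0353,-0.0088,0,0,0,0],
    [0.62,0.0353,-0.0088,0,0,0,0],
    [0.62,0.0353,-0.0088,0,0,0,0],
    [0.62,0.0353,-0.0088,0,0,0,0],
    [0.62,0.0353,-0.0088,0,0,0,0],
    [0.62,0.0353,-0.0088,0,0,0,0],
    [0.62,0.0353,-0.0088,0,0,0,0],
    [0.62,0.0353,-0.0088,0,0,0,0],
    [0.62,0.0353,-0.0088,0,0,0,0],
    [0.62,0.0353,-0.0088,0,0,0,0],
    [0.62,0.0353,-0.0088,0,0,0,0],
    [0.62,0.0353,-0.0088,0,0,0,0],
    [0.62,0.0353,-0.0088,0,0,0,0],
    [0.62,0.0353,-0.0088,0,0,0,0],
    [0.62,0.0353,-0.0088,0,0,0,0],
    [0.62,0.0353,-0.0088,0,0,0,0],
    [0.62,0.0353,-0.0088,0,0,0,0],
    [0.62,0.0353,-0.0088,0,0,0,0],
    [0.62,0,0,0,0,0,0]
  ]
}}

```text
time_s: 3.68
tcp_pos: [0.5311, -0.3087, 0.2444]
eef_rot: [179.9, -0.1, -101.5]
contact_force: [-0.0, 0.3, -0.5]
gripper_width: 0.0545
gripper_force: 0.0
```

Run:
```python
from h import *
c=load("top0");P=cloud(c)*1000;z=P[...,2]
for n,u,v in(("gauge",331,142),("injector",393,135),("carton",455,153)):
    k=P[v-25:v+25,u-22:u+22];m=(k[...,2]>15)&(k[...,2]<300);q=k[m];print(n,q.min(0).round(),q.max(0).round())
go(.531,-.3053,.033,-101.3)
```

```text
gauge [748.  28.  16.] [796.  86. 126.]
injector [ 777. -134.   15.] [812. -96. 118.]
carton [ 703. -316.   15.] [ 785. -233.   86.]
t 3.6833 j [-12.  15.  -7.   0. -68.   0.] pos [ 0.5311 -0.3087  0.2444] rot [ 1.799e+02 -1.000e-01 -1.015e+02] w 0.0545
shift [-0.0035  0.0004  0.2114] | 0.211 turn [ 0.0011 -0.0007 -0.0017] shift after turn [-0.0033  0.0008  0.2114]
```

Bystanders are clear of the gripper (gauge x > 0.74). Now I descend 211 mm and grip.

{"op": "apply_moves", "data": {
  "targets": [
    [0.62,-0.0034,0,0.03,0,0,0],
    [0.62,0,0,0.03,0,0,0],
    [0.62,0,0,0.03,0,0,0],
    [0.62,0,0,0.03,0,0,0],
    [0.62,0,0,0.03,0,0,0],
    [0.62,0,0,0.025,0,0,0],
    [0.62,0,0,0.02,0,0,0],
    [0.62,0,0,0.01,0,0,0],
    [0.62,0,0,0.006,0,0,0],
    [0.62,0,0,0,0,0,0],
    [0.2,0,0,0,0,0,0],
    [0.2,0,0,0,0,0,0],
    [0.2,0,0,0,0,0,0],
    [0.2,0,0,0,0,0,0],
    [0.2,0,0,0,0,0,0],
    [0.2,0,0,0,0,0,0]
  ],
  "newtons": 40
}}

```text
time_s: 5.02
tcp_pos: [0.5326, -0.3004, 0.0355]
eef_rot: [-179.9, -0.0, -101.2]
contact_force: [-1.2, 1.6, 6.4]
gripper_width: 0.0297
gripper_force: 39.9
```

Run:
```python
from h import *
from plant import *
go(.531,-.3053,.18,-101.3);s=get_state();print(s["contact_force"],s["moment"])
c=capture("top");cv2.imwrite("pics/g.png",cv2.resize(c["frame"][190:290,400:520],None,fx=5,fy=5)[:,:,::-1])
go(.531,-.3053,.18,-101.3);s=get_state();print(s["contact_force"])
```

```text
t 5.0167 j [-11.  26. -21.   0. -42.  -0.] pos [ 0.5326 -0.3004  0.0355] rot [-179.9   -0.  -101.2] w 0.0297
shift [ 0.0051  0.0005 -0.1445] | 0.145 turn [-0.0006 -0.0001  0.0008] shift after turn [ 0.0051  0.0006 -0.1445]
[-1.24137767  1.61874659  6.38948787] [ 0.63790717  0.55687859 -0.03572451]
t 5.0667 j [-11.  26. -21.   0. -42.  -0.] pos [ 0.5327 -0.3005  0.0355] rot [-179.9   -0.  -101.2] w 0.0295
shift [ 0.0051  0.0005 -0.1445] | 0.145 turn [-0.0006 -0.0001  0.0009] shift after turn [ 0.0051  0.0007 -0.1445]
[-1.57234601  0.97739118  6.65980848]
```

{"op": "apply_moves", "data": {
  "targets": [
    [0.2,0,0,-0.01,0,0,0],
    [0.2,0,0,-0.02,0,0,0],
    [0.2,0,0,-0.03,0,0,0],
    [0.2,0,0,-0.03,0,0,0],
    [0.2,0,0,-0.03,0,0,0],
    [0.2,0,0,-0.02,0,0,0],
    [0.2,0,0,0,0,0,0],
    [0.2,0,0,0,0,0,0]
  ]
}}

```text
time_s: 5.73
tcp_pos: [0.5327, -0.3003, 0.1761]
eef_rot: [-179.8, 0.0, -101.3]
contact_force: [0.3, -0.2, -4.5]
gripper_width: 0.0295
gripper_force: 39.9
```

Run:
```python
from h import *
from plant import *
c=capture("scene");np.savez("lift.npz",**c);cv2.imwrite("pics/lift.png",cv2.resize(c["frame"][180:430,60:360],None,fx=2.4,fy=2.4)[:,:,::-1])
go(.587,.0066,.18,-98.6);print(get_state()["contact_force"])
```

```text
t 5.7833 j [-11.  18. -13.  -0. -59.  -0.] pos [ 0.5319 -0.3     0.1745] rot [ 180.     0.  -101.3] w 0.0297
shift [-0.3115  0.0058 -0.0053] | 0.312 turn [ 0.      0.0004 -0.0295] shift after turn [-0.3114 -0.0087 -0.0055]
[-0.81790065  0.42624479 -3.45547935]
```

View pics/lift.png

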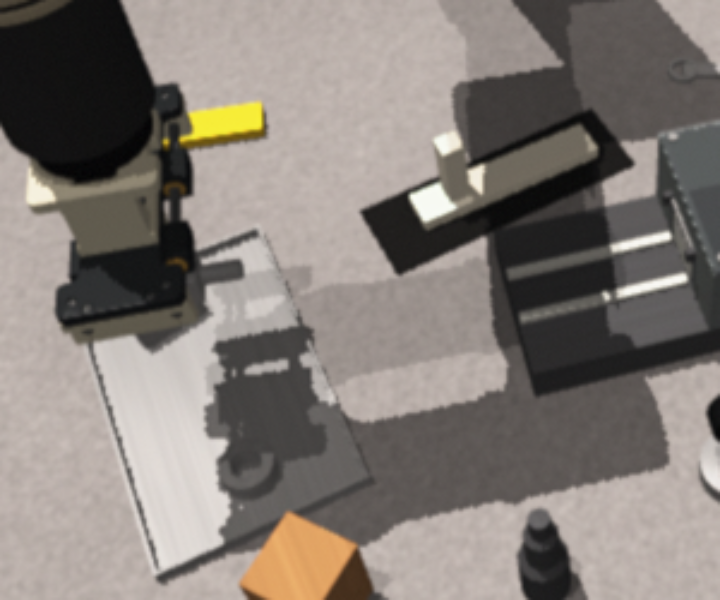

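The valve hangs in the jaws, with its nozzle at (220,270) in the crop, pointing towards the box. I'll check the nozzle's level and position by depth.

Run:
```python
from h import *
c=load("lift");P=cloud(c)*1000
k=P[180+240//3:180+320//2,60+195//3:60+255//2]
k=P[280:305,138:165];m=(k[...,2]>130)&(k[...,2]<185)
q=k[m];print(len(q),q.min(0).round(1),q.max(0).round(1))
a=np.radians(78.7);e=np.array([np.cos(a),np.sin(a)]);t=(q[:,:2]-[532,-300])@e;w=(q[:,:2]-[532,-300])@[-e[1],e[0]]
for lo in range(20,70,6):
    b=(t>lo)&(t<=lo+6)
    if b.any(): print(lo,b.sum(),np.percentile(q[b,2],[5,50,95]).round(1),w[b].min().round(1),w[b].max().round(1))
print(t.max())
```

```text
253 [ 525.9 -286.7  145.1] [ 555.7 -245.3  175.1]
20 74 [147.  165.1 173.6] -19.6 11.1
26 33 [156.5 164.2 166.5] -11.5 2.6
32 30 [156.1 162.5 166.3] -11.9 4.0
38 32 [155.5 163.3 166.2] -12.4 1.6
44 30 [157.4 163.1 167.8] -11.5 2.6
50 37 [153.3 161.8 166.2] -11.8 2.4
55.87953236982114
```

{"op": "apply_moves", "data": {
  "targets": [
    [0.2,0,0,0,0,0,-0.0295],
    [0.2,-0.0158,-0.0004,0,0,0,0],
    [0.2,-0.0316,-0.0007,0,0,0,0],
    [0.2,-0.0316,-0.0007,0,0,0,0],
    [0.2,-0.0316,-0.0007,0,0,0,0],
    [0.2,-0.0316,-0.0007,0,0,0,0],
    [0.2,-0.0316,-0.0007,0,0,0,0],
    [0.2,-0.0316,-0.0007,0,0,0,0],
    [0.2,-0.0316,-0.0007,0,0,0,0],
    [0.2,-0.0316,-0.0007,0,0,0,0],
    [0.2,-0.0316,-0.0007,0,0,0,0],
    [0.2,-0.0158,-0.0004,0,0,0,0],
    [0.2,0,0,0,0,0,0],
    [0.2,0,0,0,0,0,0],
    [0.2,0,0,0,0,0,0]
  ]
}}

```text
time_s: 7.03
tcp_pos: [0.5857, 0.0106, 0.1734]
eef_rot: [179.9, -0.1, -98.6]
contact_force: [0.6, -0.4, -2.0]
gripper_width: 0.0296
gripper_force: 39.9
```

```bash
python3 -c "
from h import *
go(.5863,.0117,.078,-98.6)"
```

```text
t 7.0333 j [ 20.  16. -16.  -0. -58. -29.] pos [0.5857 0.0106 0.1734] rot [ 1.799e+02 -1.000e-01 -9.860e+01] w 0.0296
shift [-0.0013 -0.0006  0.0954] | 0.095 turn [ 0.0014 -0.0006  0.0002] shift after turn [-0.0012 -0.0004  0.0954]
```

{"op": "apply_moves", "data": {
  "targets": [
    [0.2,0,0,0.02,0,0,0],
    [0.2,0,0,0.03,0,0,0],
    [0.2,0,0,0.025,0,0,0],
    [0.2,0,0,0.013,0,0,0],
    [0.2,0,0,0.007,0,0,0],
    [0.2,0,0,0.002,0,0,0],
    [0.2,0,0,0.001,0,0,0],
    [0.2,0,0,0.001,0,0,0],
    [0.2,0,0,0.0,0,0,0],
    [0.2,0,0,0,0,0,0]
  ]
}}

```text
time_s: 7.87
tcp_pos: [0.5871, 0.0111, 0.0765]
eef_rot: [-179.9, 0.0, -98.6]
contact_force: [0.4, -0.4, -3.4]
gripper_width: 0.0299
gripper_force: 39.9
```

{"op": "apply_moves", "data": {
  "targets": [
    [0.2,0,0,0.001,0,0,0],
    [0.2,0,0,0.001,0,0,0],
    [0.2,0,0,0.001,0,0,0],
    [0.2,0,0,0,0,0,0],
    [0.2,0,0,0,0,0,0]
  ]
}}

```text
time_s: 8.28
tcp_pos: [0.5865, 0.0111, 0.0726]
eef_rot: [180.0, -0.0, -98.6]
contact_force: [0.7, 0.2, -1.5]
gripper_width: 0.0294
gripper_force: 39.9
```

{"op": "apply_moves", "data": {
  "targets": [
    [0.2,0,0,0.001,0,0,0],
    [0.2,0,0,0,0,0,0],
    [0.55,0,0,0,0,0,0],
    [0.55,0,0,0,0,0,0],
    [0.55,0,0,0,0,0,0],
    [0.55,0,0,-0.01,0,0,0],
    [0.55,0,0,-0.02,0,0,0],
    [0.55,0,0,-0.03,0,0,0],
    [0.55,0,0,-0.03,0,0,0],
    [0.55,0,0,-0.02,0,0,0],
    [1,0,0,0,0,0,0]
  ]
}}

```text
time_s: 9.2
tcp_pos: [0.5892, 0.0114, 0.1875]
eef_rot: [-179.5, 0.2, -98.5]
contact_force: [1.0, 0.4, 0.7]
gripper_width: 0.0513
gripper_force: 0.0
```

```bash
python3 -c "
from h import *
go(.430,-.0511,.16,-174.9)"
```

```text
t 9.2 j [ 20.  15. -16.   0. -59. -29.] pos [0.5892 0.0114 0.1875] rot [-179.5    0.2  -98.5] w 0.0513
shift [0.0855 0.1484 0.0261] | 0.173 turn [-0.0032  0.0049  0.8486] shift after turn [ 0.1642 -0.0481  0.0275]
```

{"op": "apply_moves", "data": {
  "targets": [
    [1,0,0,0,0,0,0.0772],
    [1,0,0,0,0,0,0.0772],
    [1,0,0,0,0,0,0.0772],
    [1,0,0,0,0,0,0.0772],
    [1,0,0,0,0,0,0.0772],
    [1,0,0,0,0,0,0.0772],
    [1,0,0,0,0,0,0.0772],
    [1,0,0,0,0,0,0.0772],
    [1,0,0,0,0,0,0.0772],
    [1,0,0,0,0,0,0.0772],
    [1,0,0,0,0,0,0.0772],
    [1,0.0274,-0.008,0,0,0,0],
    [1,0.0274,-0.008,0,0,0,0],
    [1,0.0274,-0.008,0,0,0,0],
    [1,0.0274,-0.008,0,0,0,0],
    [1,0.0274,-0.008,0,0,0,0],
    [1,0.0274,-0.008,0,0,0,0],
    [1,0,0,0,0,0,0],
    [1,0,0,0,0,0,0]
  ]
}}

```text
time_s: 10.78
tcp_pos: [0.4261, -0.0515, 0.1824]
eef_rot: [180.0, 0.1, -175.0]
contact_force: [0.4, 0.3, -0.1]
gripper_width: 0.0878
gripper_force: 0.0
```

Run:
```python
from h import *
from plant import *
go(.4295,-.0511,.0625,-174.9)
for n in("top","scene"):
    c=capture(n);np.savez("p_"+n,**c);P=cloud(c)*1000
    a=np.radians(81.4);e=np.array([np.cos(a),np.sin(a)]);q=P[...,:2]-[599,95.7];px=q@e;py=q@[-e[1],e[0]];z=P[...,2]
    m=(px>-145)&(px<-5)&(abs(py)<17)&(z>50)&(z<78);print(n,m.sum(),np.percentile(px[m],[1,99]).round(1),np.percentile(py[m],[1,50,99]).round(1),rect(P/1000,m&(z>64)))
cv2.imwrite("pics/p.png",cv2.resize(c["frame"][180:430,60:460],None,fx=2,fy=2)[:,:,::-1])
```

```text
t 10.7833 j [  20.   -0.  -34.    0.  -56. -105.] pos [ 0.4261 -0.0515  0.1824] rot [ 1.80e+02  1.00e-01 -1.75e+02] w 0.0878
shift [-3.200e-03  1.000e-04  1.199e-01] | 0.12 turn [ 0.0002  0.0011 -0.0014] shift after turn [-3.400e-03  1.000e-04  1.199e-01]
top 371 [-119.8  -32.5] [-14.8   2.   16. ] ([[564.7999877929688, -20.799999237060547], [595.5, -26.0], [610.0, 60.70000076293945], [579.4000244140625, 65.80000305175781]], array([587.4,  19.9]), array([87.9, 31. ]), 80.5, 278, np.float64(0.0703))
scene 517 [-120.2  -31.6] [-16.9  -5.7  12. ] ([[569.0, -22.100000381469727], [598.5999755859375, -25.899999618530273], [607.5999755859375, 43.599998474121094], [577.9000244140625, 47.400001525878906]], array([588.3,  10.8]), array([70. , 29.9]), 82.6, 364, np.float64(0.0685))
```

View pics/p.png

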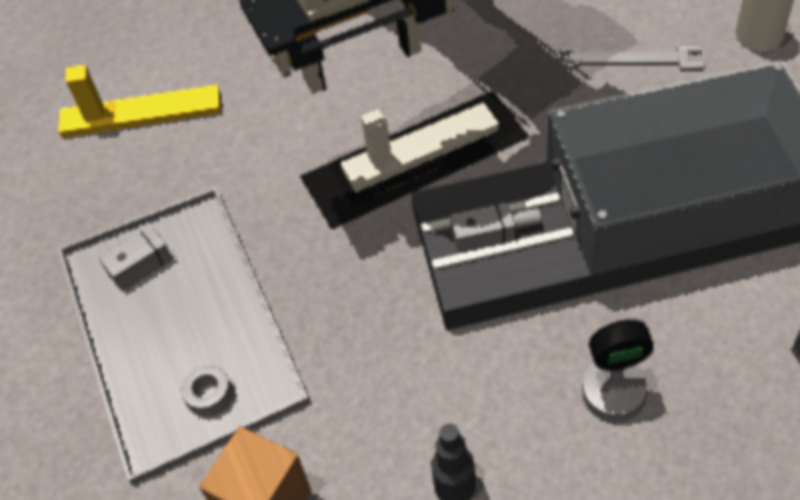

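The valve lies between the rails at crop (490,222), nozzle towards the flap, body from -120 to -60 mm. Bystanders are unmoved. Now I grip the handle.

{"op": "apply_moves", "data": {
  "targets": [
    [1,-0.0034,0,0.02,0,0,0],
    [1,0,0,0.03,0,0,0],
    [1,0,0,0.03,0,0,0],
    [1,0,0,0.02,0,0,0],
    [1,0,0,0.013,0,0,0],
    [1,0,0,0.006,0,0,0],
    [1,0,0,0,0,0,0],
    [0.1,0,0,0,0,0,0],
    [0.1,0,0,0,0,0,0],
    [0.1,0,0,0,0,0,0],
    [0.1,0,0,0,0,0,0],
    [0.1,0,0,0,0,0,0],
    [0.1,0,0,0,0,0,0],
    [0.1,0,0,0,0,0,0],
    [0.1,0,0,0,0,0,0]
  ],
  "newtons": 40
}}

```text
time_s: 12.13
tcp_pos: [0.4304, -0.0508, 0.0627]
eef_rot: [180.0, 0.0, -175.0]
contact_force: [-0.4, -0.4, -0.4]
gripper_width: 0.0401
gripper_force: 0.0
```

{"op": "apply_moves", "data": {
  "targets": [
    [0.1,0,0,-0.01,0,0,0],
    [0.1,0,0,-0.02,0,0,0],
    [0.1,0,0,-0.03,0,0,0],
    [0.1,0,0,-0.03,0,0,0],
    [0.1,0,0,-0.02,0,0,0],
    [0.1,0,0,-0.01,0,0,0],
    [0.1,0,0,0,0,0,0],
    [0.1,0,0,0,0,0,0]
  ]
}}

```text
time_s: 12.8
tcp_pos: [0.4304, -0.0507, 0.1828]
eef_rot: [180.0, 0.1, -175.0]
contact_force: [-0.1, -0.0, -0.7]
gripper_width: 0.009
gripper_force: 0.0
```

Run:
```python
from h import *
from plant import *
a=np.radians(81.4);e=np.array([np.cos(a),np.sin(a)])
t=np.array([.5993,.0957])-e*.275; print("pre",t)
go(t[0],t[1],.17,171.4)
for n in("top","scene"):
    c=capture(n);np.savez("q_"+n,**c);P=cloud(c)*1000;x,y,z=np.moveaxis(P,-1,0)
    m=(x>370)&(x<480)&(y>-30)&(y<150)&(z>70)&(z<135)&(c["frame"].min(-1)>60);print(n,rect(P/1000,m))
    for lo in range(-20,100,20):
        b=m&(y>lo)&(y<lo+20)
        if b.any():print(lo,np.percentile(z[b],[10,50,90]).round(1),np.percentile(x[b],[2,98]).round(1))
cv2.imwrite("pics/q.png",cv2.resize(c["frame"][180:430,60:460],None,fx=2,fy=2)[:,:,::-1])
```

```text
pre [ 0.55817778 -0.176208  ]
t 12.8 j [  20.    0.  -34.   -0.  -56. -105.] pos [ 0.4304 -0.0507  0.1828] rot [ 1.80e+02  1.00e-01 -1.75e+02] w 0.009
shift [-0.1164 -0.1362  0.0129] | 0.18 turn [0.0005 0.0008 0.1509] shift after turn [-0.1451 -0.105   0.0128]
top ([[0.0, 0.0], [0.0, 0.0], [0.0, 0.0], [0.0, 0.0]], array([0., 0.]), array([0., 0.]), 0.0, 0, np.float64(nan))
scene ([[0.0, 0.0], [0.0, 0.0], [0.0, 0.0], [0.0, 0.0]], array([0., 0.]), array([0., 0.]), 0.0, 0, np.float64(nan))h.py:9: RuntimeWarning: Mean of empty slice.
  return cv2.boxPoints(r).round(1).tolist(),np.round(r[0],1),np.round(r[1],1),round(r[2],1),len(q),P[m][:,2].mean().round(4)
  ret = ret.dtype.type(ret / rcount)
```

The jaws were still closing when I lifted, so the pusher was missed. I'll reopen, check the pusher's pose and try again.

{"op": "apply_moves", "data": {
  "targets": [
    [1,0,0,0,0,0,0],
    [1,0,0,0,0,0,0],
    [1,0,0,0,0,0,0],
    [1,0,0,0,0,0,0],
    [1,0,0,0,0,0,0],
    [1,0,0,0,0,0,0],
    [1,0,0,0,0,0,0],
    [1,0,0,0,0,0,0],
    [1,0,0,0,0,0,0],
    [1,0,0,0,0,0,0],
    [1,0,0,0,0,0,0],
    [1,0,0,0,0,0,0],
    [1,0,0,0,0,0,0],
    [1,0,0,0,0,0,0]
  ]
}}

```text
time_s: 14.07
tcp_pos: [0.4303, -0.0508, 0.1826]
eef_rot: [180.0, 0.0, -175.0]
contact_force: [-0.1, 0.1, 0.2]
gripper_width: 0.0871
gripper_force: 0.0
```

Run:
```python
from h import *
from plant import *
go(.430,-.0511,.0625,-174.9)
for n in("p_scene","scene"):
    c=load(n) if n[0]=="p" else capture(n);P=cloud(c)*1000;x,y,z=np.moveaxis(P,-1,0)
    m=(x>380)&(x<480)&(y>-80)&(y<-20)&(z>78)&(z<95);print(n,rect(P/1000,m))
    m=(x>380)&(x<480)&(y>-150)&(y<140)&(z>9)&(z<22)&(c["frame"].min(-1)>90);print(n,rect(P/1000,m))
```

```text
t 14.0667 j [  20.    0.  -34.   -0.  -56. -105.] pos [ 0.4303 -0.0508  0.1826] rot [ 180.    0. -175.] w 0.0871
shift [ 0.0003 -0.0003  0.1201] | 0.12 turn [ 0.      0.     -0.0012] shift after turn [ 0.0003 -0.0003  0.1201]
p_scene ([[418.5, -42.29999923706055], [421.3999938964844, -63.599998474121094], [445.79998779296875, -60.29999923706055], [442.8999938964844, -39.0]], array([432.1, -51.3]), array([24.6, 21.4]), 7.7, 105, np.float64(0.0845))
p_scene ([[400.29998779296875, 87.30000305175781], [414.8999938964844, -92.5], [454.3999938964844, -89.30000305175781], [439.79998779296875, 90.5]], array([427.4,  -1. ]), array([ 39.7, 180.3]), 4.6, 836, np.float64(0.0153))
scene ([[418.70001220703125, -44.0], [421.8999938964844, -65.4000015258789], [445.29998779296875, -61.900001525878906], [442.1000061035156, -40.5]], array([432., -53.]), array([23.6, 21.7]), 8.5, 103, np.float64(0.0849))
scene ([[398.70001220703125, 84.80000305175781], [417.1000061035156, -94.69999694824219], [457.20001220703125, -90.5999984741211], [438.79998779296875, 88.9000015258789]], array([427.9,  -2.9]), array([ 40.3, 180.5]), 5.8, 868, np.float64(0.0154))
```

{"op": "apply_moves", "data": {
  "targets": [
    [1,0,0.002,0.02,0,0,-0.007],
    [0.8,0,0,0.03,0,0,0],
    [0.8,0,0,0.03,0,0,0],
    [0.7,0,0,0.02,0,0,0],
    [0.6,0,0,0.013,0,0,0],
    [0.6,0,0,0.006,0,0,0],
    [0.1,0,0,0,0,0,0],
    [0.1,0,0,0,0,0,0],
    [0.1,0,0,0,0,0,0],
    [0.1,0,0,0,0,0,0],
    [0.1,0,0,0,0,0,0],
    [0.1,0,0,0,0,0,0],
    [0.1,0,0,0,0,0,0],
    [0.1,0,0,0,0,0,0],
    [0.1,0,0,0,0,0,0],
    [0.1,0,0,0,0,0,0],
    [0.1,0,0,0,0,0,0],
    [0.1,0,0,0,0,0,0],
    [0.1,0,0,0,0,0,0],
    [0.1,0,0,0,0,0,0]
  ],
  "newtons": 40
}}

```text
time_s: 15.78
tcp_pos: [0.4307, -0.0487, 0.0643]
eef_rot: [180.0, 0.1, -174.4]
contact_force: [-2.2, -0.1, 7.1]
gripper_width: 0.0217
gripper_force: 40.0
```

{"op": "apply_moves", "data": {
  "targets": [
    [0.1,0,0,-0.01,0,0,0],
    [0.1,0,0,-0.02,0,0,0],
    [0.1,0,0,-0.03,0,0,0],
    [0.1,0,0,-0.03,0,0,0],
    [0.1,0,0,-0.02,0,0,0],
    [0.1,0,0,-0.01,0,0,0],
    [0.1,0,0,0,0,0,0],
    [0.1,0,0,0,0,0,0]
  ]
}}

```text
time_s: 16.45
tcp_pos: [0.4299, -0.0487, 0.1835]
eef_rot: [180.0, 0.0, -174.4]
contact_force: [0.3, 0.6, -2.5]
gripper_width: 0.0219
gripper_force: 40.0
```

Run:
```python
from h import *
from plant import *
a=np.radians(81.4);e=np.array([np.cos(a),np.sin(a)])
t=np.array([.5993,.0957])-e*.285; print("pre",t)
go(t[0],t[1],.18,171.4)
for n in("top","scene"):
    c=capture(n);np.savez("q_"+n,**c);P=cloud(c)*1000;x,y,z=np.moveaxis(P,-1,0)
    m=(x>370)&(x<480)&(y>-110)&(y<150)&(z>105)&(z<160)&(c["frame"].min(-1)>100);print(n,rect(P/1000,m))
    for lo in range(-100,110,20):
        b=m&(y>lo)&(y<lo+20)
        if b.any():print(lo,np.percentile(z[b],[10,50,90]).round(1),np.percentile(x[b],[2,98]).round(1))
```

```text
pre [ 0.55668243 -0.18609557]
t 16.45 j [  20.    0.  -34.   -0.  -56. -104.] pos [ 0.4299 -0.0487  0.1835] rot [ 180.     0.  -174.4] w 0.0219
shift [-0.1127 -0.1491  0.0035] | 0.187 turn [0.0005 0.0005 0.1578] shift after turn [-0.1459 -0.1169  0.0035]
top ([[0.0, 0.0], [0.0, 0.0], [0.0, 0.0], [0.0, 0.0]], array([0., 0.]), array([0., 0.]), 0.0, 0, np.float64(nan))
scene ([[397.70001220703125, 87.69999694824219], [414.70001220703125, -92.69999694824219], [453.70001220703125, -89.0], [436.79998779296875, 91.30000305175781]], array([425.7,  -0.7]), array([ 39.3, 181.1]), 5.4, 512, np.float64(0.1327))
-100 [122.2 133.3 135. ] [414.6 450.7]
-80 [121.2 133.6 135.7] [413.9 449.6]
-60 [121.5 123.1 138. ] [441.2 449.2]
-40 [120.6 133.4 135.8] [412.7 445.8]
-20 [121.  133.5 135.7] [407.9 443.9]
0 [131.3 133.8 135.9] [407.  442.4]
20 [131.6 133.4 135.1] [404.4 441.7]
40 [132.  134.  135.7] [403.2 439. ]
60 [132.  134.1 135.7] [402.  437.2]
80 [131.  133.2 135.7] [399.9 434.9]h.py:9: RuntimeWarning: Mean of empty slice.
  return cv2.boxPoints(r).round(1).tolist(),np.round(r[0],1),np.round(r[1],1),round(r[2],1),len(q),P[m][:,2].mean().round(4)
  ret = ret.dtype.type(ret / rcount)
```

The pusher is level and firmly held. Next I move to the start of the channel.

{"op": "apply_moves", "data": {
  "targets": [
    [0.1,0,0,0,0,0,0.0789],
    [0.1,0,0,0,0,0,0.0789],
    [0.1,-0.0146,-0.0117,0,0,0,0],
    [0.1,-0.0292,-0.0234,0,0,0,0],
    [0.1,-0.0292,-0.0234,0,0,0,0],
    [0.1,-0.0292,-0.0234,0,0,0,0],
    [0.1,-0.0292,-0.0234,0,0,0,0],
    [0.1,-0.0146,-0.0117,0,0,0,0],
    [0.1,0,0,0,0,0,0],
    [0.1,0,0,0.02,0,0,0],
    [0.1,0,0,0.025,0,0,0],
    [0.1,0,0,0.016,0,0,0],
    [0.1,0,0,0.008,0,0,0],
    [0.1,0,0,0,0,0,0],
    [0.1,0,0,0,0,0,0]
  ]
}}

```text
time_s: 17.8
tcp_pos: [0.5568, -0.1862, 0.1141]
eef_rot: [-180.0, -0.1, 171.4]
contact_force: [0.8, 0.7, -1.0]
gripper_width: 0.0218
gripper_force: 40.0
```

Run:
```python
from h import *
from plant import *
a=np.radians(81.4);e=np.array([np.cos(a),np.sin(a)])
t=np.array([.5993,.0957])-e*.285
go(t[0],t[1],.110,171.4)
for n in("top","scene"):
    c=capture(n);P=cloud(c)*1000;q=P[...,:2]-[599.3,95.7];px=q@e;py=q@[-e[1],e[0]];z=P[...,2]
    m=(px>-215)&(px<-130)&(abs(py)<35)&(z>50)&(z<75);print(n,m.sum(),np.percentile(px[m],99.5).round(1),np.percentile(z[m],[5,50,95]).round(1))
    for lo in(-220,-200,-180,-160):
        k=m&(px>lo)&(px<lo+20)&(z>56);print(np.percentile(py[k],[3,97]).round(1) if k.any() else 0)
cv2.imwrite("pics/r.png",cv2.resize(c["frame"][180:380,160:460],None,fx=2.6,fy=2.6)[:,:,::-1])
```

```text
t 17.8 j [  1.  19. -20.   0. -51. -99.] pos [ 0.5568 -0.1862  0.1141] rot [-1.800e+02 -1.000e-01  1.714e+02] w 0.0218
shift [0.0001 0.0001 0.0041] | 0.004 turn [-0.0003 -0.001   0.0005] shift after turn [0.0001 0.0001 0.0041]Traceback (most recent call last):
  File "<stdin>", line 8, in <module>
    return _quantile_unchecked(
        a, q, axis, out, overwrite_input, method, keepdims, weights)
    return _ureduce(a,
                    func=_quantile_ureduce_func,
    ...<5 lines>...
                    overwrite_input=overwrite_input,
                    method=method)
    r = func(a, **kwargs)
    result = _quantile(arr,
                       quantiles=q,
    ...<2 lines>...
                       out=out,
                       weights=wgt)
    slices_having_nans = np.isnan(arr[-1, ...])
                                  ~~~^^^^^^^^^
IndexError: index -1 is out of bounds for axis 0 with size 0
```

Top view is blocked by the arm; I'll lower the last 3 mm and check from the scene camera only.

{"op": "apply_moves", "data": {
  "targets": [
    [0.1,0,0,0.003,0,0,0],
    [0.1,0,0,0,0,0,0],
    [0.1,0,0,0,0,0,0]
  ]
}}

```text
time_s: 18.1
tcp_pos: [0.5573, -0.1862, 0.1122]
eef_rot: [180.0, 0.1, 171.4]
contact_force: [0.3, 0.5, -3.1]
gripper_width: 0.0218
gripper_force: 40.0
```

Run:
```python
from h import *
from plant import *
a=np.radians(81.4);e=np.array([np.cos(a),np.sin(a)])
c=capture("scene");P=cloud(c)*1000;q=P[...,:2]-[599.3,95.7];px=q@e;py=q@[-e[1],e[0]];z=P[...,2]
m=(px>-230)&(px<-128)&(abs(py)<35)&(z>50)&(z<75);print(m.sum(),np.percentile(px[m],99.5).round(1),np.percentile(z[m],[5,50,95]).round(1))
for lo in(-220,-200,-180,-160):
    k=m&(px>lo)&(px<lo+20)&(z>56);print(np.percentile(py[k],[3,97]).round(1) if k.any() else 0)
m=(px>-145)&(px<-15)&(abs(py)<16)&(z>48)&(z<75);k=(c["frame"].min(-1)>140)&(abs(px+80)<50)&(z>30)&(z<60);print("rails",[np.median(py[k&(py*s>0)&(abs(py)<40)]).round(1) for s in(-1,1)])
cv2.imwrite("pics/r.png",cv2.resize(c["frame"][180:380,160:460],None,fx=2.6,fy=2.6)[:,:,::-1])
```

```text
786 -147.1 [53.6 63.1 65.9]
[-20.1  14.9]
[-20.7  14.7]
[-20.5  14.3]
[-20.2  15.4]
rails [np.float64(-23.4), np.float64(22.3)]
```

View pics/r.png

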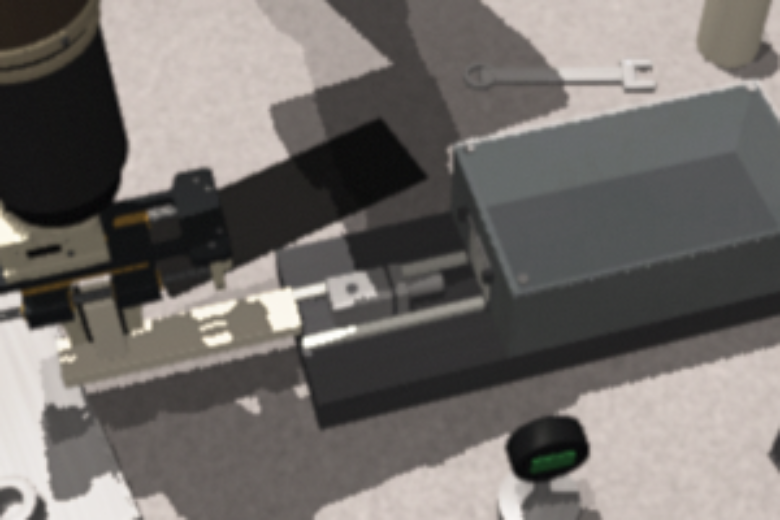

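The pusher is lined up behind the valve (bar at crop (180,335), valve at (370,288)). It sits about 2 mm off centre, which I'll correct, then push.

{"op": "apply_moves", "data": {
  "targets": [
    [0.1,0.002,0,0.002,0,0,0],
    [0.1,0,0.01,0,0,0,0],
    [0.1,0,0.01,0,0,0,0],
    [0.1,0,0.005,0,0,0,0],
    [0.1,0,0.005,0,0,0,0],
    [0.1,0,0.005,0,0,0,0],
    [0.1,0,0.007,0,0,0,0],
    [0.1,0,0.007,0,0,0,0],
    [0.1,0,0.007,0,0,0,0],
    [0.1,0,0.007,0,0,0,0],
    [0.1,0,0.007,0,0,0,0],
    [0.1,0,0.007,0,0,0,0],
    [0.1,0,0.007,0,0,0,0],
    [0.1,0,0.007,0,0,0,0],
    [0.1,0,0.007,0,0,0,0],
    [0.1,0,0.007,0,0,0,0],
    [0.1,0,0.007,0,0,0,0],
    [0.1,0,0.007,0,0,0,0],
    [0.1,0,0.007,0,0,0,0]
  ]
}}

```text
time_s: 19.73
tcp_pos: [0.5739, -0.0609, 0.1096]
eef_rot: [-180.0, -0.0, 171.4]
contact_force: [-0.5, -5.3, 0.3]
gripper_width: 0.0218
gripper_force: 40.0
```

Run:
```python
from h import *
from plant import *
a=np.radians(81.4);e=np.array([np.cos(a),np.sin(a)])
t=np.array([.5993,.0957])-e*.065+.002*np.array([-e[1],e[0]])
go(t[0],t[1],.110,171.4);print(get_state()["contact_force"])
c=capture("scene")
cv2.imwrite("pics/s.png",cv2.resize(c["frame"][180:380,160:460],None,fx=2.6,fy=2.6)[:,:,::-1])
```

```text
t 19.7333 j [  13.   19.  -22.    0.  -50. -112.] pos [ 0.5739 -0.0609  0.1096] rot [-180.    -0.   171.4] w 0.0218
shift [ 0.0002  0.0936 -0.0004] | 0.094 turn [-0.0002 -0.0001  0.0003] shift after turn [ 0.0003  0.0936 -0.0004]
[-0.49875727 -5.27427944  0.26046006]
```

View pics/s.png

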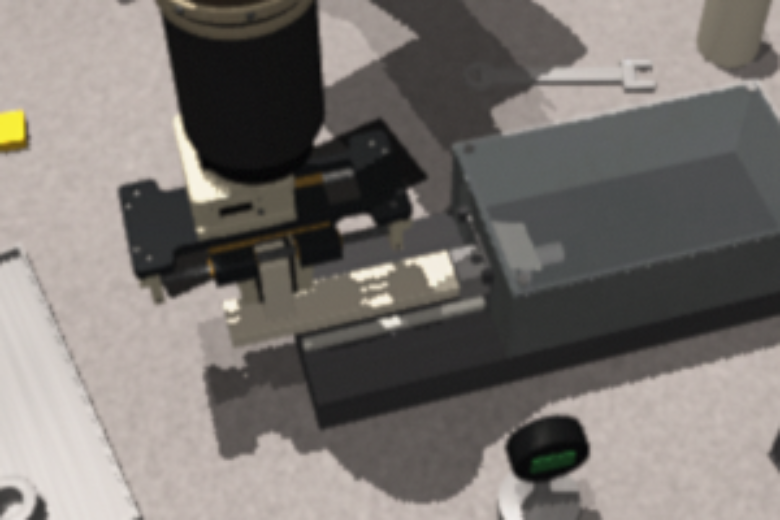

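The nozzle is inside through the open flap (crop (545,250)). Pushing on 94 mm.

{"op": "apply_moves", "data": {
  "targets": [
    [0.1,0,0.006,0,0,0,0],
    [0.1,0,0.006,0,0,0,0],
    [0.1,0,0.006,0,0,0,0],
    [0.1,0,0.006,0,0,0,0],
    [0.1,0,0.006,0,0,0,0],
    [0.1,0,0.006,0,0,0,0],
    [0.1,0,0.006,0,0,0,0],
    [0.1,0,0.006,0,0,0,0],
    [0.1,0,0.006,0,0,0,0],
    [0.1,0,0.006,0,0,0,0],
    [0.1,0,0.006,0,0,0,0],
    [0.1,0,0.006,0,0,0,0],
    [0.1,0,0.006,0,0,0,0],
    [0.1,0,0.006,0,0,0,0],
    [0.1,0,0.005,0,0,0,0],
    [0.1,0,0.003,0,0,0,0],
    [0.1,0,0.002,0,0,0,0],
    [0.1,0,0,0,0,0,0],
    [0.1,0,0,0,0,0,0]
  ]
}}

```text
time_s: 21.37
tcp_pos: [0.5879, 0.0321, 0.1093]
eef_rot: [180.0, 0.0, 171.4]
contact_force: [0.5, 2.9, -5.1]
gripper_width: 0.0218
gripper_force: 40.0
```

Run:
```python
from h import *
from plant import *
a=np.radians(81.4);e=np.array([np.cos(a),np.sin(a)])
t=np.array([.5993,.0957])-e*.285
go(t[0],t[1],.110,171.4);print(get_state()["contact_force"])
c=capture("scene")
cv2.imwrite("pics/t.png",cv2.resize(c["frame"][180:380,200:500],None,fx=2.6,fy=2.6)[:,:,::-1])
```

```text
t 21.3667 j [  22.   20.  -20.   -0.  -50. -121.] pos [0.5879 0.0321 0.1093] rot [180.    0.  171.4] w 0.0218
shift [-0.0016 -0.2204 -0.0008] | 0.22 turn [0.0004 0.     0.0003] shift after turn [-0.0017 -0.2204 -0.0007]
[ 0.4799113   2.94361163 -5.05133244]
```

View pics/t.png

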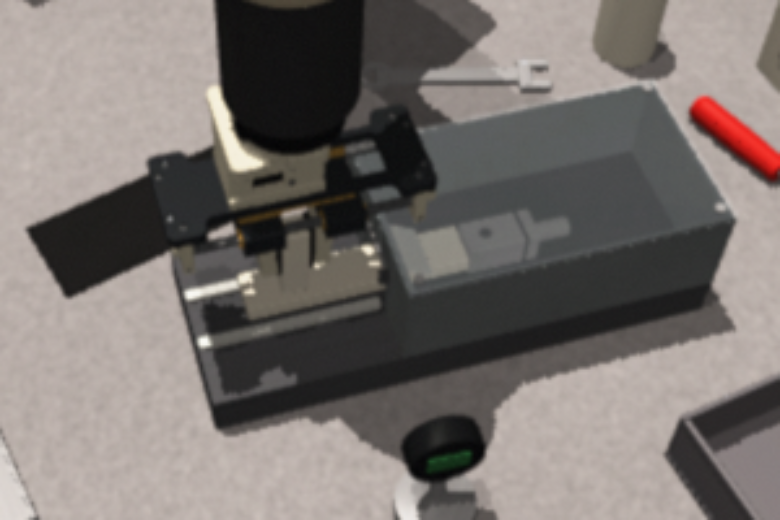

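The valve is inside (crop (510,240)) with the bar tip behind it. Now I withdraw straight back, slowly at first.

{"op": "apply_moves", "data": {
  "targets": [
    [0.1,0,-0.005,0,0,0,0],
    [0.1,0,-0.01,0,0,0,0],
    [0.1,0,-0.012,0,0,0,0],
    [0.1,0,-0.012,0,0,0,0],
    [0.1,0,-0.012,0,0,0,0],
    [0.1,0,-0.012,0,0,0,0],
    [0.1,0,-0.012,0,0,0,0],
    [0.1,0,-0.012,0,0,0,0],
    [0.1,0,-0.012,0,0,0,0],
    [0.1,0,-0.012,0,0,0,0],
    [0.1,0,-0.012,0,0,0,0],
    [0.1,0,-0.012,0,0,0,0],
    [0.1,0,-0.012,0,0,0,0],
    [0.1,0,-0.012,0,0,0,0],
    [0.1,0,-0.012,0,0,0,0],
    [0.1,0,-0.012,0,0,0,0],
    [0.1,0,-0.012,0,0,0,0],
    [0.1,0,-0.012,0,0,0,0],
    [0.1,0,-0.012,0,0,0,0],
    [0.1,0,0,0,0,0,0]
  ]
}}

```text
time_s: 23.08
tcp_pos: [0.5547, -0.1871, 0.1094]
eef_rot: [-180.0, -0.0, 171.3]
contact_force: [-0.4, 0.4, -0.9]
gripper_width: 0.0217
gripper_force: 40.0
```

{"op": "apply_moves", "data": {
  "targets": [
    [0.1,0,0,-0.01,0,0,0],
    [0.1,0,0,-0.025,0,0,0],
    [0.1,0,0,-0.025,0,0,0],
    [0.1,0,0,-0.015,0,0,0],
    [0.1,0,0,0,0,0,0],
    [0.1,0,0,0,0,0,0]
  ]
}}

```text
time_s: 23.58
tcp_pos: [0.5559, -0.1846, 0.1861]
eef_rot: [180.0, 0.2, 171.4]
contact_force: [0.4, -0.6, -3.8]
gripper_width: 0.0217
gripper_force: 40.0
```

Run:
```python
from h import *
from plant import *
go(.433,-.056,.18,-174.3)
a=np.radians(81.4);e=np.array([np.cos(a),np.sin(a)])
c=capture("scene");P=cloud(c)*1000;q=P[...,:2]-[599.3,95.7];px=q@e;py=q@[-e[1],e[0]];z=P[...,2]
m=(px>-10)&(px<250)&(abs(py)<60)&(z<90);print("below lid px seen",m.sum())
cv2.imwrite("pics/u.png",cv2.resize(c["frame"][180:380,200:500],None,fx=2.6,fy=2.6)[:,:,::-1])
```

```text
t 23.5833 j [  1.  15. -16.  -0. -59. -99.] pos [ 0.5559 -0.1846  0.1861] rot [180.    0.2 171.4] w 0.0217
shift [0.1407 0.1089 0.0058] | 0.178 turn [ 0.0002  0.0018 -0.1584] shift after turn [0.1095 0.1402 0.0061]
below lid px seen 510
```

View pics/u.png

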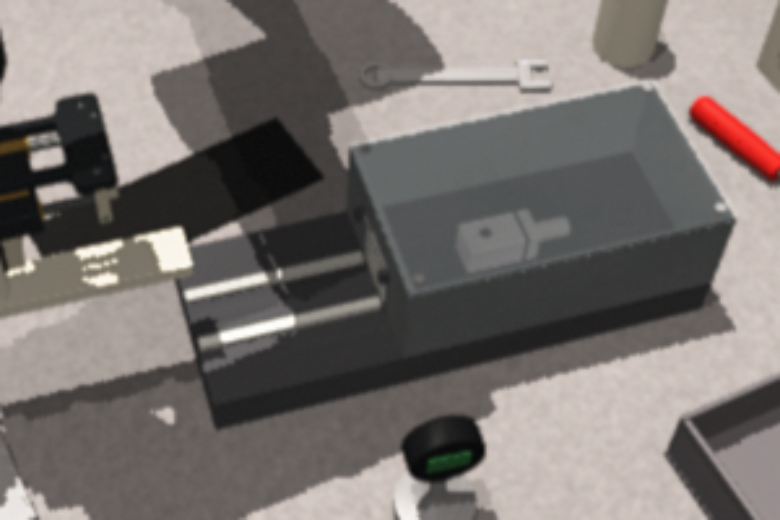

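The valve is inside with the nozzle onward, and the flap hangs shut at crop (375,250). Now I carry the pusher back to the mat.

{"op": "apply_moves", "data": {
  "targets": [
    [0.1,0.0117,0.0091,0,0,0,0],
    [0.1,0.0234,0.0181,0,0,0,0],
    [0.1,0.0234,0.0181,0,0,0,0],
    [0.1,0.0234,0.0181,0,0,0,0],
    [0.1,0.0234,0.0181,0,0,0,0],
    [0.1,0.0234,0.0181,0,0,0,0],
    [0.1,0.0117,0.0091,0,0,0,0],
    [0.1,0,0,0,0,0,-0.0792],
    [0.1,0,0,0,0,0,-0.0792],
    [0.1,0,0,0.02,0,0,0],
    [0.1,0,0,0.03,0,0,0],
    [0.1,0,0,0.03,0,0,0],
    [0.1,0,0,0.02,0,0,0],
    [0.1,0,0,0.01,0,0,0],
    [0.1,0,0,0,0,0,0],
    [0.1,0,0,0,0,0,0]
  ]
}}

```text
time_s: 24.97
tcp_pos: [0.4318, -0.0568, 0.0738]
eef_rot: [-180.0, -0.2, -174.3]
contact_force: [1.1, 0.3, -1.9]
gripper_width: 0.0217
gripper_force: 40.0
```

{"op": "apply_moves", "data": {
  "targets": [
    [0.1,0,0,0.004,0,0,0],
    [0.1,0,0,0.002,0,0,0],
    [0.1,0,0,0.001,0,0,0],
    [0.1,0,0,0.001,0,0,0],
    [0.1,0,0,0,0,0,0],
    [0.1,0,0,0,0,0,0]
  ]
}}

```text
time_s: 25.47
tcp_pos: [0.4327, -0.0565, 0.0668]
eef_rot: [180.0, 0.0, -174.3]
contact_force: [-0.8, 0.8, -2.2]
gripper_width: 0.0217
gripper_force: 40.0
```

{"op": "apply_moves", "data": {
  "targets": [
    [0.1,0,0,0.001,0,0,0],
    [0.1,0,0,0.001,0,0,0],
    [0.1,0,0,0.0005,0,0,0],
    [0.1,0,0,0,0,0,0],
    [0.1,0,0,0,0,0,0]
  ]
}}

```text
time_s: 25.88
tcp_pos: [0.4327, -0.0565, 0.0643]
eef_rot: [-180.0, 0.0, -174.3]
contact_force: [-1.6, 0.1, 5.1]
gripper_width: 0.0218
gripper_force: 40.0
```

Contact with the mat (force now +5 N). Release, wait for the jaws to open, then lift.

{"op": "apply_moves", "data": {
  "targets": [
    [1,0,0,0,0,0,0],
    [1,0,0,0,0,0,0],
    [1,0,0,0,0,0,0],
    [1,0,0,0,0,0,0],
    [1,0,0,0,0,0,0],
    [1,0,0,0,0,0,0],
    [1,0,0,0,0,0,0],
    [1,0,0,0,0,0,0],
    [1,0,0,-0.01,0,0,0],
    [1,0,0,-0.02,0,0,0],
    [1,0,0,-0.03,0,0,0],
    [1,0,0,-0.03,0,0,0],
    [1,0,0,-0.03,0,0,0],
    [1,0,0,-0.02,0,0,0],
    [1,0,0,0,0,0,0],
    [1,0,0,0,0,0,0]
  ]
}}

```text
time_s: 27.22
tcp_pos: [0.4331, -0.0563, 0.2051]
eef_rot: [180.0, 0.2, -174.3]
contact_force: [-1.1, -1.0, -1.7]
gripper_width: 0.0877
gripper_force: 0.0
```

Run:
```python
from h import *
from plant import *
c=capture("scene");P=cloud(c)*1000;x,y,z=np.moveaxis(P,-1,0)
m=(x>380)&(x<480)&(y>-80)&(y<-20)&(z>78)&(z<95);print("handle",rect(P/1000,m))
m=(x>380)&(x<490)&(y>-150)&(y<140)&(z>9)&(z<22)&(c["frame"].min(-1)>90);print("bar",rect(P/1000,m))
for lo in range(-110,90,40):
    b=m&(y>lo)&(y<lo+40);print(lo,np.median(z[b]).round(1))
go(.43,-.05,.18,-174.3);print(get_state()["contact_force"])
cv2.imwrite("pics/v.png",cv2.resize(c["frame"][180:430,60:460],None,fx=2,fy=2)[:,:,::-1])
```

```text
handle ([[420.6000061035156, -48.0], [421.3999938964844, -69.5], [448.6000061035156, -68.5], [447.8999938964844, -47.0]], array([434.6, -58.3]), array([27.2, 21.6]), 2.1, 102, np.float64(0.0849))
bar ([[399.70001220703125, 79.0999984741211], [418.8999938964844, -100.5], [458.5, -96.19999694824219], [439.29998779296875, 83.30000305175781]], array([429.1,  -8.6]), array([ 39.8, 180.6]), 6.1, 906, np.float64(0.0154))
-110 15.7
-70 15.3
-30 15.5
10 15.5
50 15.2
t 27.2667 j [  19.   -1.  -31.   -0.  -59. -103.] pos [ 0.4324 -0.0565  0.204 ] rot [ 180.     0.  -174.3] w 0.0876
shift [0.0018 0.0067 0.024 ] | 0.025 turn [ 0.0003  0.0004 -0.0004] shift after turn [0.0018 0.0067 0.024 ]
[-0.67778615 -0.47212106 -0.66287638]
```

View pics/v.png

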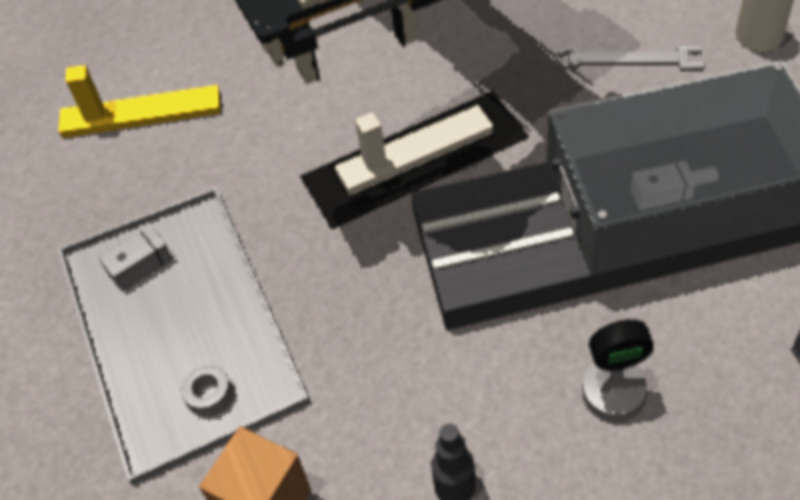

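The pusher lies flat and centred on its mat (crop (415,150)). The valve is in the box, the flap is shut and the bystanders are in place. I'm handing in.

```bash
python3 -c "
from plant import *
print(close_job())"
```

```text
the job is handed in; nothing more can be done
None
```

I handed the job in at about 27 s: the valve is in the dust box with its nozzle onward, the flap is shut, the pusher is flat on its mat, and the bystanders I could see are unmoved; my first grip on the pusher missed and nudged it about 2 mm, and the judge returned no verdict.

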